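Clamp the cordless grinder on the bench and hold its dead-man paddle down

ROBOT

A 6-joint arm with a two-finger parallel gripper is mounted at the origin on the work surface. World frame = base frame: x ahead of the robot, y to its left, z up, the work surface at z = 0. Lengths are in mm, angles in rad, forces in N, time in s.
With the tool pointing down it reaches from about 350 to 775 mm from the base axis. Payload 7.3 kg.
Tool frame: the origin (TCP) lies at the very end of the fingers, on their centre line; the grasp point (between the pads) lies behind it (bot.grip_point_offset is the z of the grasp point in the tool frame, in mm); z points along the fingers, y is the line along which they close (so a half turn about z gives the same grasp; the last joint's range is limited). The gripper opens to 92 mm and grips with 3 to 60 N. Pads are 19 mm wide; open, the fingers measure 130 mm over their backs; the gripper's body (75 mm by 190 mm) begins 47 mm behind the grasp point.
Start: joints at [1.045, 0.342, 1.524, -0, 1.275, -0.146], TCP at [194.623, 487.613, 226.741] pointing down, gripper open.
Joint ranges: [-2.53, 2.53], [-0.77, 2.02], [0.04, 2.7], [-1, 4.14], [0.28, 2.66], [-3.11, 3.11]. Speed limits (rad/s): [2.57, 2.57, 3.14, 3.14, 3.14, 3.14].

INTERFACE

Orientations are given as [roll, pitch, yaw] about the fixed x, y, z axes, in that order (R = Rz(yaw) Ry(pitch) Rx(roll)).
In Python, from plant import bot gives the robot as it stands. The module is installed in compiled form; this text tells all that it offers.
- The arm moves only by the shell command python3 -m crank 'ROWS'. ROWS is JSON, a list that holds one entry, the list of rows, each a list of 5 numbers: the opening, from 0 (shut) to 1 (fully open), then the shift along the tool's x, y, z in cm, then the turn about the tool's z in degrees. In form: [[[claw, x, y, z, turn], ...]]. A call has exactly 10 rows; each row is the pose to reach, as a shift and turn from the pose commanded when the call began, along the tool's axes at that moment; what a row does not reach only later rows make up. A row lasts 1/10 s, in which the tool goes at most 50 mm and 8.59 degrees, less where a joint would pass 70% of its speed; a pose out of reach is approached as far as the arm can. A call with a gripper value outside its range is refused whole. The fingers move at their own pace and stop on an object; the grip force is fixed at half the most. Time passes only in rows, so rows that repeat a pose let the fingers close, or fill a call up. It gives the time, the measured TCP pose, the force, the opening and the grip force at its end, in the units of the state.
- bot.get_obs(): the state, without advancing time (a new reading comes with each control period).
- bot.capture(name): name is "scene" or "side" or "wrist"; returns (picture, depth): 384x512x3 uint8, red, green, blue; 384x512 float32, mm along the optical axis (not along the pixel's ray), 0 where there is no reading.
- bot.calibration(name): a dict with "vertical_fov" (degrees; the focal length in pixels is half the picture's height over the tangent of half this angle, whatever the lens; pixels are square), "cx", "cy" (the principal point, pixels), "rvec" (rotation vector, rad) and "tvec" (3), from world to camera coordinates, as OpenCV has them; the wrist camera has in their place "tool_from_camera" (4x4, takes a point from camera to tool coordinates, whose origin is the TCP and whose axes are the flange's). Camera axes: x right, y down, z forward; pixel columns grow to the right and rows downward; lengths in mm; the calibration is good to about 2 mm. A picture is of the moment at which its call begins: read the wrist's pose just before it. calibration takes no time and is no camera call.
- bot.close_job(): hands the job in; it is judged then, once.
The state is a dict: "time": time; "joint_positions": joint angles; "dq": joint speeds; "tau": joint torques, N m; "tool_pos": TCP position; "tcp_rot": TCP orientation; "contact_force": force on the tool from outside, world axes, zero at the start; "moment": the same for the moment, N m; "grip_width": finger opening in mm; "finger_force": force on a finger pad.
Only numpy, scipy, OpenCV 4.12 (cv2) and the standard library are available. Lean on these libraries where they do the work, as an engineer would, in place of code of your own. Each camera call takes 0.05 s, during which the arm holds its last target. There are 200 camera calls.

TASK

I need both hands for a small part, so set up the yellow cordless grinder for me: put it in the blue bench clamp, burr over the swarf tray and red paddle on top, and push the barrel straight down past the sprung roller jaw until it is fully home in both forks and the jaw has closed over it. Then press the red dead-man paddle fully down with a light hand and keep it there: finish while holding it down. The paddle must stay up until the grinder is clamped, and leave the oil bottle, the file and the tin of bolts alone.

Things in the scene. Friction and masses are not known exactly. Their poses are not given: they have to be found in the camera images.
- grinder: Loose cordless grinder, 258 mm long, 0.47 to 0.8 kg, lying paddle up. Origin: centre of the underside of the barrel part, on the bench; x towards the burr, z up. Yellow round barrel, 36 mm dia, x -65 to 65 mm, axis at z 23. Ahead: square black bumper 46 x 46 mm (x 65 to 80), nose cone to 102, burr to 143. Behind: black battery 46 x 46 mm (x -115 to -65). Its mass centre is within 15 mm of x 0.
- barrel_mid (a point): Point on the grinder's barrel axis half way along the barrel (23 mm above grinder's origin); axes as the grinder's. The paddle covers the top of the barrel from 58 mm behind this point to 7 mm ahead of it; from 8 to 65 mm ahead the barrel's top is bare and may be pushed on.
- burr_tip (a point): Tip of the steel burr (10 mm thick), 143 mm ahead of barrel_mid on the barrel axis.
- paddle (a joint): Red dead-man paddle on the barrel's top: a strip 16 mm wide, 4 mm thick, hinged across its rear end (58 mm behind barrel_mid, 20 mm above the axis), free end forward. Value in rad: 0 released (free end about 17 mm off the barrel), 0.18 at its stop. Sprung upward: at the pad it takes about 5 N to start it and 10 N to reach the stop.
- paddle_pad (a point): Where to press: on the paddle's upper face 50 mm ahead of its hinge (8 mm behind barrel_mid). Released it stands 35 mm above the barrel axis; it sinks 9 mm to the stop.
- clamp: Blue clamp bolted to the bench. Origin on the bench midway between its forks; x along the seated barrel towards the swarf tray, z up. Base plate 130 x 110 x 10 mm; steel tray, x 66 to 206 mm, 110 wide, 18 high. Two forks, 12 mm thick, at x -45 and 45: U slots 38.6 mm wide, flaring out from z 65 to 83 mm, floors at z 42 mm. The front fork has a fixed prong on -y; its +y side is the jaw.
- clamp_seat (a point): Where barrel_mid lies when the grinder is home: midway between the forks, 60 mm above the bench. Axes as the clamp's: seated barrel along x, burr to +x. Bumper ahead of the front fork, battery behind the rear fork, with 14 mm of play either way.
- jaw (a joint): Sprung jaw on the +y side of the front fork, hinged low down on an axis along the barrel, with a brass roller 14 mm in dia. Value in rad: 0 at rest; grows as it is forced outward; 0.10 to 0.18 as the barrel passes the roller; below 0.07 (about 0.02) with the barrel home. Passing it takes a push of about 10 to 20 N; the grinder's weight is not enough, and let go on the roller it rolls over.
- jaw_roller (a point): Centre of the jaw's roller: at rest 45 mm ahead of clamp_seat, 14.5 mm to its +y and 17.5 mm above it. The jaw's top, with a black finger tab on its outer side, is 93 mm above the bench.
- oil_bottle: Bystander: amber oil bottle with red cap, 48 mm dia, 115 mm high, upright; origin at the middle of its underside.
- file: Bystander: flat file with wooden handle, 300 mm long, 24 mm wide, lying on the bench; origin on the bench near the handle's front end, x along the blade.
- bolt_tin: Bystander: open steel tin of bolts with a red band, 120 x 85 x 60 mm; origin at the middle of its underside.

How it is judged:
By the outcome, as a careful person would: the job done as asked, in the order asked, and still so for the second after the job is handed in, while the arm keeps its last pose, push and grip.
It also fails if it takes over 64 s, if anything falls off the work surface, if the arm or the gripper's body presses on something with over 40 N, if the wrist force passes 120 N, or if a joint passes its speed limit or range.

## Working session

There is one attempt and no reset: what is moved stays moved. The work goes in short steps, Python scripts to look and compute and a shell command to move; the robot and the scene stay as the last step left them, time stands still between calls to the robot, and variables do not carry over. Pictures are saved under pics/ and viewed, at most 10 in all, crops included, and the job is handed in when it is done.

```bash
mkdir -p pics; cat > h.py <<'E'
import numpy as np, cv2
from scipy.spatial.transform import Rotation as R
from plant import bot
def cam(name):
    o=bot.get_obs(); c=bot.calibration(name); im,d=bot.capture(name)
    f=im.shape[0]/2/np.tan(np.radians(c["vertical_fov"])/2)
    v,u=np.mgrid[:384,:512]
    P=np.dstack([(u-c["cx"])/f*d,(v-c["cy"])/f*d,d])
    if name=="wrist":
        T=np.array(c["tool_from_camera"]); W=P@T[:3,:3].T+T[:3,3]
        W=W@R.from_euler('xyz',o["tcp_rot"]).as_matrix().T+np.array(o["tool_pos"])
    else:
        M=cv2.Rodrigues(np.array(c["rvec"],float))[0]; W=(P-np.array(c["tvec"]).ravel())@M
    W[d==0]=np.nan
    return im,W
def save(n,im): cv2.imwrite(f"pics/{n}.png",im[:,:,::-1])
E
python3 - <<'E'
from h import *
for n in("scene","side"):
    im,W=cam(n); save(n,im); np.savez(n,im=im,W=W)
a=np.load("scene.npz")["im"];b=np.load("side.npz")["im"]
save("both",cv2.resize(np.vstack([a,b]),(800,600)) if 0 else cv2.resize(np.hstack([a,b]),(800,300)))
print(bot.get_obs(),bot.grip_point_offset)
E
```

```text
{'time': 0.1, 'joint_positions': array([ 1.04499637e+00,  3.42654698e-01,  1.52490184e+00, -2.12419431e-05,
        1.27536719e+00, -1.45990250e-01]), 'dq': array([-0.00036109, -0.00185544, -0.0014177 ,  0.00034057, -0.00075227,
       -0.00083108]), 'tau': array([ 1.28996486e-03, -4.32003129e+01, -2.44697410e+01,  7.19611812e-02,
        5.26505650e-02, -4.76084111e-06]), 'tool_pos': array([194.44616263, 487.29222947, 226.12044852]), 'tcp_rot': array([-3.14027279e+00, -1.73536284e-04,  2.76178903e+00]), 'contact_force': array([ 0.37553836, -0.85031487, -0.80794903]), 'moment': array([-0.00273902, -0.00933071,  0.0057624 ]), 'finger_force': 0.0, 'grip_width': 91.69864896105906} -18.8
```

View pics/scene.png

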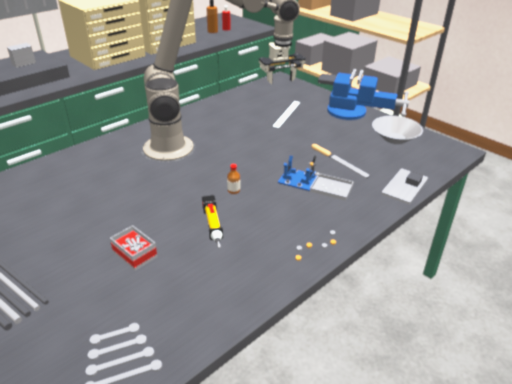

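View pics/side.png

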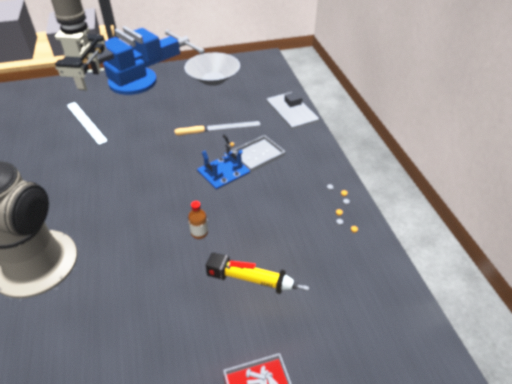

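The scene view shows the grinder at (212,217), clamp at (300,180), bottle (234,180), file (340,160) and tin (133,245). In the side view the grinder is at (255,273) and the clamp at (225,165). Next I'll get coarse positions.

```bash
python3 - <<'E'
from h import *
for n in("scene","side"):
    z=np.load(n+".npz"); im,W=z["im"],z["W"]
    hsv=cv2.cvtColor(im,cv2.COLOR_RGB2HSV); H,S,V=[hsv[...,i] for i in range(3)]
    reach=(np.hypot(W[...,0],W[...,1])<900)&(W[...,2]<150)
    for nm,m in dict(yellow=(H>22)&(H<34)&(S>190)&(V>150),blue=(H>100)&(H<118)&(S>170)&(V>100),red=((H<6)|(H>174))&(S>180)&(V>130),amber=(H>6)&(H<20)&(S>120)).items():
        m=m&reach&(W[...,2]>3)
        k,l,st,c=cv2.connectedComponentsWithStats(m.astype(np.uint8),connectivity=8)
        for i in range(1,k):
            if st[i,4]<15: continue
            p=W[l==i]; q=p[:,:2]-np.median(p[:,:2],0); ev,E=np.linalg.eigh(q.T@q)
            print(n,nm,c[i].round(),st[i,4],np.median(p,0).round(),'z',np.percentile(p[:,2],[5,95]).round(),'ax',np.degrees(np.arctan2(E[1,1],E[0,1])).round(1),'ext',np.ptp(q@E[:,1]).round(),np.ptp(q@E[:,0]).round())
E
```

```text
scene yellow [212. 218.] 175 [ 546. -199.   34.] z [28. 40.] ax 151.9 ext 131.0 40.0
scene blue [349.  97.] 18 [332. 823.  97.] z [ 90. 102.] ax 137.9 ext 43.0 32.0
scene blue [342. 112.] 164 [324. 791.  22.] z [15. 34.] ax -165.7 ext 132.0 83.0
scene blue [296. 177.] 130 [545. 224.   7.] z [ 4. 25.] ax 120.6 ext 107.0 81.0
scene blue [282. 180.] 16 [521. 169.  10.] z [ 5. 14.] ax 126.9 ext 35.0 14.0
scene blue [307. 184.] 38 [605. 219.   8.] z [ 4. 22.] ax 106.2 ext 77.0 23.0
scene red [233. 167.] 20 [439. -10. 109.] z [103. 114.] ax 149.9 ext 22.0 16.0
scene red [211. 206.] 20 [ 500. -170.   47.] z [38. 53.] ax 149.6 ext 62.0 14.0
scene red [126. 237.] 62 [ 438. -465.   37.] z [34. 40.] ax 94.9 ext 59.0 25.0
scene red [137. 257.] 146 [ 542. -488.   25.] z [16. 34.] ax -143.3 ext 135.0 72.0
scene amber [233. 176.] 107 [445. -16.  75.] z [61. 92.] ax 59.9 ext 43.0 35.0
side yellow [253. 275.] 557 [ 539. -201.   36.] z [25. 42.] ax 152.1 ext 131.0 36.0
side blue [126.  77.] 920 [275. 793.  44.] z [ 13. 127.] ax 175.1 ext 176.0 111.0
side blue [222. 171.] 692 [545. 213.  11.] z [ 6. 52.] ax -161.1 ext 134.0 113.0
side red [195. 206.] 53 [433. -11. 114.] z [105. 116.] ax 84.5 ext 24.0 19.0
side red [242. 264.] 98 [ 515. -176.   52.] z [47. 59.] ax 149.0 ext 62.0 16.0
side red [277. 372.] 244 [ 527. -447.   41.] z [38. 43.] ax 106.1 ext 53.0 27.0
side red [256. 369.] 30 [ 487. -431.   40.] z [37. 43.] ax 174.9 ext 15.0 11.0
side red [238. 378.] 183 [ 447. -442.   40.] z [38. 43.] ax 173.9 ext 35.0 26.0
side amber [197. 217.] 207 [433. -18.  78.] z [64. 94.] ax 175.7 ext 43.0 39.0
side amber [239. 266.] 36 [ 507. -182.   52.] z [43. 59.] ax 146.7 ext 72.0 17.0
```

```bash
cat >> h.py <<'E'
def rows(target,yaw_deg):
    o=bot.get_obs(); M=R.from_euler('xyz',o["tcp_rot"]).as_matrix()
    s=M.T@(np.array(target)-o["tool_pos"])/10
    t=-(yaw_deg-np.degrees(o["tcp_rot"][2])); t=(t+180)%360-180
    print("shift cm",s.round(2),"turn",round(t,1),"from",np.round(o["tool_pos"],1),np.degrees(o["tcp_rot"]).round(1),"t",o["time"])
E
python3 - <<'E'
from h import *
c=bot.calibration("wrist");print(np.round(c["tool_from_camera"],3),c["vertical_fov"],c["cx"],c["cy"])
rows((500,215,330),205)
E
```

```text
[[ 1.0000e-03 -9.6600e-01 -2.5700e-01  6.9623e+01]
 [ 1.0000e+00  0.0000e+00  1.0000e-03 -1.0570e+00]
 [-0.0000e+00 -2.5700e-01  9.6600e-01 -1.5716e+02]
 [ 0.0000e+00  0.0000e+00  0.0000e+00  1.0000e+00]] 60.62724335074083 257.090297911815 185.20867055456105
shift cm [-38.47 -13.97 -10.38] turn -46.8 from [194.4 487.3 226.1] [-179.9   -0.   158.2] t 0.1
```

```bash
python3 - <<'E'
from h import *
rows((560,215,230),205)
E
python3 -m crank '[[[1,-4.3,-1.5,0,-5],[1,-8.6,-3,0,-10],[1,-12.9,-4.5,0,-16],[1,-17.2,-6,0,-22],[1,-21.5,-7.5,0,-28],[1,-26,-9,0,-34],[1,-30.5,-10.5,-0.4,-40],[1,-35,-11.5,-0.4,-47],[1,-39.5,-12,-0.4,-47],[1,-44,-11.7,-0.4,-47]]]'
python3 - <<'E'
from h import *
im,W=cam("wrist"); save("w1",im); np.savez("w1",im=im,W=W); rows((560,215,230),205)
E
```

```text
shift cm [-44.05 -11.74  -0.38] turn -46.8 from [194.4 487.3 226.1] [-179.9   -0.   158.2] t 0.1
time: 1.1
tool_pos: [561.1, 213.9, 230.6]
tcp_rot: [3.142, -0.001, -2.702]
contact_force: [-0.0, 0.6, 0.3]
grip_width: 91.9
finger_force: 0.0
shift cm [ 0.48  0.62 -0.06] turn 0.0 from [567.  211.4 229.4] [-1.798e+02  1.000e-01 -1.550e+02] t 1.15
```

View pics/w1.png

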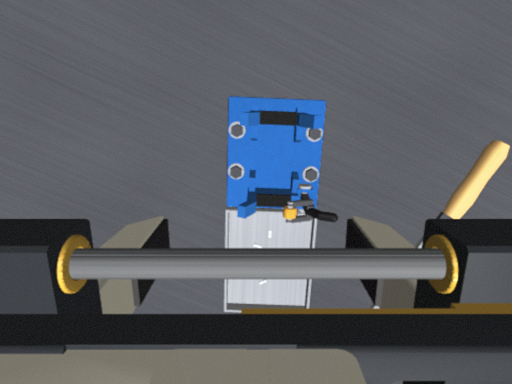

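Clamp seen at (275,155): plate corners about (228,98)–(325,208), tray below it (to 310), roller (290,212), finger tab (325,215). The arm was still settling, so I'll retake and fit the plate.

```bash
python3 - <<'E'
from h import *
for _ in range(8): bot.capture("wrist")
im,W=cam("wrist"); np.savez("w1",im=im,W=W); print(bot.get_obs()["tool_pos"],bot.get_obs()["tcp_rot"])
hsv=cv2.cvtColor(im,cv2.COLOR_RGB2HSV); H,S,V=[hsv[...,i] for i in range(3)]
b=(H>100)&(H<125)&(S>150)&(V>60)
k,l,st,c=cv2.connectedComponentsWithStats(b.astype(np.uint8)); i=1+np.argmax(st[1:,4]); print(st[i],c[i])
m=b&(abs(W[...,0]-550)<130)&(abs(W[...,1]-215)<130)
p=W[m]; print("z hist",np.histogram(p[:,2],bins=[-5,0,5,8,10,12,15,30,40,45,60,65,75,80,85,90,95,110]))
q=p[(p[:,2]>5)&(p[:,2]<15)].astype(np.float32)
r=cv2.minAreaRect(q[:,:2]); print("plate",r, np.median(q[:,2]))
# edges via percentiles in angle frame
import math
g=(S<60)&(V>130)&(W[...,2]>-3)&(W[...,2]<25)&(abs(W[...,0]-620)<110)&(abs(W[...,1]-250)<110)
t=W[g].astype(np.float32); print("tray",cv2.minAreaRect(t[:,:2]),len(t),np.percentile(t[:,2],[5,50,95]))
hi=p[p[:,2]>50]; print("fork",len(hi),hi.mean(0))
for lo,hi_ in((60,70),(70,80),(80,90)):
  s=p[(p[:,2]>lo)&(p[:,2]<hi_)]
  if len(s)>5:
    kk=cv2.kmeans(s[:,:2].astype(np.float32),3,None,(3,20,.1),5,0); print(lo,kk[2].round(1).tolist(),np.bincount(kk[1].ravel()))
y=(H>12)&(H<28)&(S>150)&(W[...,2]>60)&(abs(W[...,0]-580)<60)&(abs(W[...,1]-240)<60)
print("roller",y.sum(),np.median(W[y],0),W[y].min(0),W[y].max(0))
save("w1c",cv2.resize(im[70:330,180:360],(554,800))[:600])
E
```

```text
[559.05198649 216.59851647 231.23151541] [ 3.14156284e+00  5.14991280e-04 -2.69966321e+00]
[ 224   97   99  121 8192] [269.30786133 151.0769043 ]
z hist (array([   7,    0,  367, 4879, 1014,   54,  615,  278,   72,   76,   41,
        256,  193,  322,    0,    0,    0]), array([ -5,   0,   5,   8,  10,  12,  15,  30,  40,  45,  60,  65,  75,
        80,  85,  90,  95, 110]))Traceback (most recent call last):
  File "<stdin>", line 10, in <module>
cv2.error: OpenCV(4.12.0) /io/opencv/modules/imgproc/src/convhull.cpp:143: error: (-215:Assertion failed) total >= 0 && (depth == CV_32F || depth == CV_32S) in function 'convexHull'
```

```bash
python3 - <<'E'
from h import *
z=np.load("w1.npz"); im,W=z["im"],z["W"]
hsv=cv2.cvtColor(im,cv2.COLOR_RGB2HSV); H,S,V=[hsv[...,i] for i in range(3)]
b=(H>100)&(H<125)&(S>150)&(V>60)
m=b&(abs(W[...,0]-550)<130)&(abs(W[...,1]-215)<130)
mar=lambda a:cv2.minAreaRect(np.ascontiguousarray(a[:,:2],dtype=np.float32))
p=W[m]; q=p[(p[:,2]>5)&(p[:,2]<13)]
print("plate",mar(q),np.median(q[:,2]))
g=(S<60)&(V>130)&(W[...,2]>-3)&(W[...,2]<25)&(abs(W[...,0]-620)<110)&(abs(W[...,1]-250)<110)
t=W[g]; print("tray",mar(t),len(t),np.percentile(t[:,2],[5,50,95]))
th=np.radians(mar(q)[2]); 
cands=[np.radians(a) for a in ((mar(q)[2])%90,)]
a=cands[0]; x=np.array([np.cos(a),np.sin(a)]); y=np.array([-x[1],x[0]]); c=np.array(mar(q)[0])
for lo,hi in((45,60),(60,70),(70,80),(80,86)):
  s=p[(p[:,2]>lo)&(p[:,2]<hi)]; L=np.c_[(s[:,:2]-c)@x,(s[:,:2]-c)@y]
  for sg in(-1,1):
    for sy in(-1,1):
      w=L[(L[:,0]*sg>0)&(L[:,1]*sy>0)]
      if len(w)>3: print(lo,sg,sy,len(w),"x",np.percentile(w[:,0],[2,50,98]).round(1),"y",np.percentile(w[:,1],[2,50,98]).round(1))
yy=(H>12)&(H<28)&(S>150)&(W[...,2]>60)&(abs(W[...,0]-580)<60)&(abs(W[...,1]-240)<60)
s=W[yy]; L=np.c_[(s[:,:2]-c)@x,(s[:,:2]-c)@y,s[:,2]]; print("roller",len(L),np.percentile(L,[2,50,98],axis=0).round(1))
save("w1c",cv2.resize(im[80:330,180:380],(480,600)))
E
```

```text
plate ((547.88037109375, 229.49655151367188), (129.4910125732422, 109.15245819091797), 22.89554214477539) 9.251798625736313
tray ((624.4445190429688, 262.73748779296875), (241.2843475341797, 116.96629333496094), 22.798297882080078) 4811 [ 0.98443365  2.40313421 17.02861902]
45 -1 -1 9 x [-50.9 -50.9 -50.8] y [-28.3 -24.6 -20.8]
45 -1 1 28 x [-50.9 -46.3 -39.6] y [19.5 19.7 26.7]
45 1 -1 38 x [38.7 39.2 39.5] y [-28.8 -24.3 -20. ]
60 -1 -1 46 x [-50.8 -45.1 -39.3] y [-22.4 -20.4 -19.1]
60 -1 1 65 x [-50.9 -45.9 -39.2] y [19.4 21.2 27.4]
60 1 -1 49 x [38.9 39.5 48.8] y [-29.2 -21.7 -19.7]
70 -1 -1 105 x [-50.9 -45.3 -39.2] y [-37.  -25.9 -22.1]
70 -1 1 113 x [-50.9 -45.8 -39.3] y [22.6 26.1 37.8]
70 1 -1 109 x [38.8 42.5 49.3] y [-37.5 -26.7 -22.6]
80 -1 -1 117 x [-50.7 -44.8 -39.3] y [-36.  -31.9 -27.6]
80 -1 1 119 x [-50.8 -44.8 -39.3] y [28.  31.8 36.4]
80 1 -1 86 x [38.9 44.6 49.8] y [-36.3 -31.4 -28.3]
roller 1118 [[-19.9 -19.8  80.8]
 [-18.5   5.3 322.8]
 [ 47.   30.9 324.4]]
```

View pics/w1c.png

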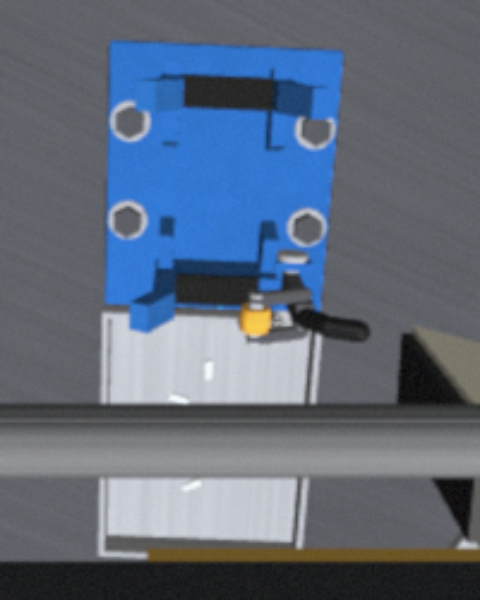

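Clamp fit agrees with its drawing: origin about (547.9, 229.5), axis 22.85°, forks at ±45 and centred. Now over to the grinder.

```bash
python3 - <<'E'
from h import *
rows((570,-210,230),152)
E
```

```text
shift cm [ 17.26 -39.03   0.11] turn 53.3 from [559.1 216.6 231.2] [ 180.     0.  -154.7] t 1.6
```

```bash
python3 -m crank '[[[1,1.7,-3.9,0,6],[1,3.4,-7.8,0,12],[1,5.1,-11.7,0,18],[1,6.8,-15.6,0,24],[1,8.6,-19.5,0,30],[1,10.4,-23.4,0,36],[1,12.1,-27.3,0,42],[1,13.8,-31.2,0,48],[1,15.5,-35.1,0,53.3],[1,17.3,-39,0,53.3]]]'
python3 - <<'E'
from h import *
for _ in range(8): bot.capture("wrist")
im,W=cam("wrist"); np.savez("w2",im=im,W=W); save("w2",im)
hsv=cv2.cvtColor(im,cv2.COLOR_RGB2HSV); H,S,V=[hsv[...,i] for i in range(3)]
y=(H>22)&(H<34)&(S>150)&(V>100)&(W[...,2]<60)&(W[...,2]>15)
k,l,st,c=cv2.connectedComponentsWithStats(y.astype(np.uint8)); i=1+np.argmax(st[1:,4]); p=W[l==i]
r=cv2.minAreaRect(np.ascontiguousarray(p[:,:2],dtype=np.float32)); print(st[i],c[i],r,np.percentile(p[:,2],[2,50,98]))
c0=np.array([r[0][0],r[0][1]])
red=((H<6)|(H>174))&(S>150)&(V>80)&(abs(W[...,0]-540)<130)&(abs(W[...,1]+200)<130)
rr=W[red]; print("red",cv2.minAreaRect(np.ascontiguousarray(rr[:,:2],dtype=np.float32)),np.percentile(rr[:,2],[2,50,98]))
# everything raised near
n=(W[...,2]>12)&(W[...,2]<80)&(np.hypot(W[...,0]-540,W[...,1]+200)<170)
a=W[n]; print("all",cv2.minAreaRect(np.ascontiguousarray(a[:,:2],dtype=np.float32)),len(a))
rows((570,-210,230),152)
E
```

```text
time: 2.6
tool_pos: [569.5, -211.7, 231.3]
tcp_rot: [3.141, 0.001, 2.65]
contact_force: [0.7, -0.6, 0.8]
grip_width: 91.6
finger_force: 0.0
[ 240   63   39  128 2837] [257.72788157 135.28833275] ((536.8487548828125, -191.68264770507812), (36.65301513671875, 131.3266143798828), 59.68268966674805) [27.11747791 36.53781863 47.43554085]
red ((503.0439453125, -195.35906982421875), (56.1369743347168, 63.438720703125), 57.57304382324219) [46.06326333 52.43473185 59.69537942]
all ((548.7477416992188, -198.39593505859375), (47.01970291137695, 257.35980224609375), 59.13548278808594) 7866
shift cm [-0.05 -0.07  0.1 ] turn 0.1 from [ 569.9 -209.2  231. ] [180.    0.  152.1] t 3.05
```

View pics/w2.png

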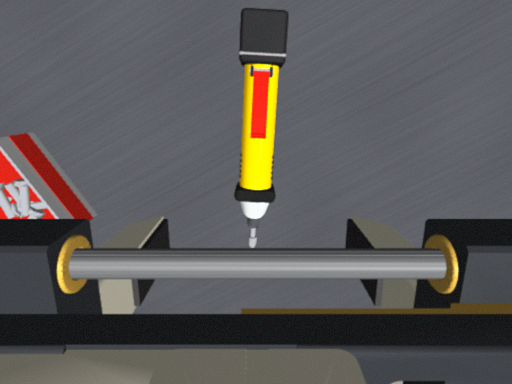

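Grinder at (258,130), burr tip (252,243), paddle (260,100). Barrel and overall fits agree: origin (536.8, -191.5), burr heading -30.7°. I'll grip 20 mm ahead of the middle.

```bash
python3 - <<'E'
from h import *
rows((554,-201.7,6),149.3)
E
```

```text
shift cm [ 1.76 -0.09 22.5 ] turn 2.8 from [ 569.9 -209.2  231. ] [180.    0.  152.1] t 3.05
```

```bash
python3 -m crank '[[[1,0.6,0,2,2.8],[1,1.2,0,5,2.8],[1,1.8,-0.1,8,2.8],[1,1.8,-0.1,11,2.8],[1,1.8,-0.1,14,2.8],[1,1.8,-0.1,16,2.8],[1,1.8,-0.1,18,2.8],[1,1.8,-0.1,20,2.8],[1,1.8,-0.1,21.5,2.8],[1,1.8,-0.1,22.4,2.8]]]'
python3 - <<'E'
from h import *
rows((554,-201.7,6),149.3)
E
```

```text
time: 4.05
tool_pos: [553.1, -201.9, 5.6]
tcp_rot: [3.142, -0.002, 2.604]
contact_force: [0.1, 0.2, 0.7]
grip_width: 91.8
finger_force: 0.0
shift cm [-0.07  0.06 -0.04] turn -0.1 from [ 553.1 -201.9    5.6] [ 1.800e+02 -1.000e-01  1.492e+02] t 4.05
```

Close, then lift in one call.

```bash
python3 -m crank '[[[0.3,0,0,0,0],[0.3,0,0,0,0],[0.2,0,0,0,0],[0.2,0,0,0,0],[0.2,0,0,0,0],[0.2,0,0,0,0],[0.2,0,0,0,0],[0.2,0,0,0,0],[0.2,0,0,0,0],[0.2,0,0,0,0]]]'
python3 -m crank '[[[0.2,0,0,-0.5,0],[0.2,0,0,-1.5,0],[0.2,0,0,-3,0],[0.2,0,0,-5,0],[0.2,0,0,-7,0],[0.2,0,0,-9,0],[0.2,0,0,-12,0],[0.2,0,0,-15,0],[0.2,0,0,-18,0],[0.2,0,0,-20,0]]]'
python3 - <<'E'
from h import *
c=np.array((547.9,229.5)); a=np.radians(22.85)
t=c+20*np.array((np.cos(a),np.sin(a))); print(t); rows((*t,200),202.85)
E
```

```text
time: 5.05
tool_pos: [553.7, -202.8, 6.8]
tcp_rot: [3.141, 0.0, 2.603]
contact_force: [1.8, 3.5, 1.0]
grip_width: 35.2
finger_force: 30.0
time: 6.05
tool_pos: [553.1, -203.5, 209.1]
tcp_rot: [-3.141, 0.002, 2.603]
contact_force: [0.6, 0.1, -6.8]
grip_width: 35.6
finger_force: 30.0
[566.33049259 237.26639832]
shift cm [21.48 38.51  0.86] turn -53.7 from [ 553.1 -203.5  209.1] [-1.800e+02  1.000e-01  1.491e+02] t 6.05
```

```bash
python3 -m crank '[[[0.2,1,1.8,0,-3],[0.2,2.6,4.6,0,-7],[0.2,4.5,8,0,-12],[0.2,6.5,11.6,0,-17],[0.2,8.5,15.2,0,-23],[0.2,10.5,18.8,0,-29],[0.2,12.5,22.4,0,-35],[0.2,14.5,26,0,-41],[0.2,16.5,29.6,0,-47],[0.2,18.5,33.2,0,-53.7]]]'
python3 - <<'E'
from h import *
rows((566.3,237.3,170),202.85)
E
```

```text
time: 7.05
tool_pos: [564.0, 177.9, 206.7]
tcp_rot: [-3.141, -0.001, -2.739]
contact_force: [0.1, -0.4, -7.2]
grip_width: 35.4
finger_force: 30.0
shift cm [-2.54  5.38  3.66] turn 0.2 from [564.  177.9 206.7] [-1.800e+02 -1.000e-01 -1.569e+02] t 7.05
```

```bash
python3 -m crank '[[[0.2,-0.7,1.5,0.5,0.2],[0.2,-1.3,3,1,0.2],[0.2,-2,4.4,2,0.2],[0.2,-2.5,5.3,3,0.2],[0.2,-2.5,5.3,3.6,0.2],[0.2,-2.5,5.3,3.6,0.2],[0.2,-2.5,5.3,3.6,0.2],[0.2,-2.5,5.3,3.6,0.2],[0.2,-2.5,5.3,3.6,0.2],[0.2,-2.5,5.3,3.6,0.2]]]'
python3 - <<'E'
from h import *
im,W=cam("wrist"); save("w3",im)
o=bot.get_obs(); M=R.from_euler('xyz',o["tcp_rot"]).as_matrix(); T=(W-o["tool_pos"])@M  # tool coords
hsv=cv2.cvtColor(im,cv2.COLOR_RGB2HSV); H,S,V=[hsv[...,i] for i in range(3)]
y=(H>22)&(H<34)&(S>150)&(V>100)&(abs(T[...,2]+19)<40)&(abs(T[...,1])<30)&(abs(T[...,0])<120)
p=T[y]; print(y.sum(),np.percentile(p,[1,50,99],axis=0).round(1))
top=[]
for x0 in range(-60,90,8):
    s=p[abs(p[:,0]-x0)<4]
    if len(s)>10: print(x0,"top z",np.percentile(s[:,2],3).round(1),"ymid",((s[:,1].min()+s[:,1].max())/2).round(1))
rd=((H<6)|(H>174))&(S>150)&(V>80)&(abs(T[...,1])<15)&(abs(T[...,0])<120)&(T[...,2]<0)
s=T[rd]; print("red",len(s), np.percentile(s,[2,50,98],axis=0).round(1))
blk=(V<60)&(abs(T[...,1])<40)&(T[...,0]>50)&(T[...,0]<180)&(T[...,2]<30)&(T[...,2]>-70)
s=T[blk]; print("batt",len(s),np.percentile(s,[1,50,99],axis=0).round(1))
rows((566.3,237.3,110),202.85)
E
```

```text
time: 8.05
tool_pos: [567.5, 235.0, 171.2]
tcp_rot: [-3.142, 0.001, -2.747]
contact_force: [-0.7, -0.6, -5.4]
grip_width: 35.2
finger_force: 30.0
9024 [[-20.8 -17.1 -39.5]
 [ 39.4  -0.4 -28. ]
 [ 85.8  17.  -19.3]]
-28 top z -23.8 ymid -0.4
-20 top z -34.0 ymid -0.7
-12 top z -34.1 ymid -0.5
-4 top z -34.1 ymid 0.0
4 top z -26.3 ymid -0.2
12 top z -30.6 ymid -0.2
20 top z -30.5 ymid -0.0
28 top z -30.5 ymid 0.0
36 top z -46.5 ymid -0.1
44 top z -44.4 ymid -0.1
52 top z -30.1 ymid 0.1
60 top z -30.6 ymid 0.1
68 top z -31.2 ymid 0.2
76 top z -35.8 ymid 0.4
84 top z -33.3 ymid 0.5
red 7830 [[ 20.5  -7.4 -51.4]
 [ 49.9  -0.1 -44.5]
 [ 78.2   7.2 -37.8]]
batt 5869 [[ 75.8 -21.3 -39.5]
 [ 91.6   0.9 -36.3]
 [101.5  22.  -21.9]]
shift cm [0.03 0.24 6.11] turn -0.2 from [567.5 235.1 171.1] [-180.     0.  -157.4] t 8.1
```

View pics/w3.png

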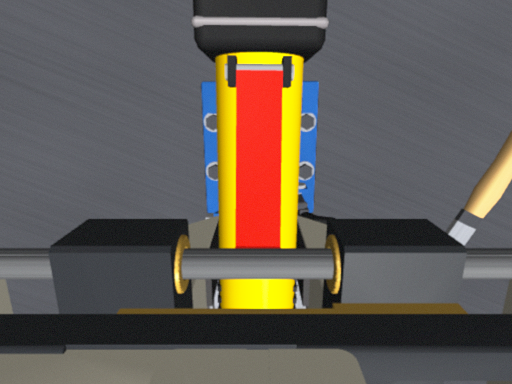

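Grinder is held level and centred, origin 20.5 mm behind the TCP, with axis at about TCP+17. Lower to just above the forks and correct.

```bash
python3 -m crank '[[[0.2,0,0.2,1,-0.2],[0.2,0,0.2,2.2,-0.2],[0.2,0,0.2,3.5,-0.2],[0.2,0,0.2,4.8,-0.2],[0.2,0,0.2,6,-0.2],[0.2,0,0.2,7,-0.2],[0.2,0,0.2,7.5,-0.2],[0.2,0,0.2,7.5,-0.2],[0.2,0,0.2,7.5,-0.2],[0.2,0,0.2,7.5,-0.2]]]'
python3 - <<'E'
from h import *
a=np.radians(22.85)
rows((547.9+20.5*np.cos(a),229.5+20.5*np.sin(a),43),202.85)
E
```

```text
time: 9.1
tool_pos: [567.0, 237.3, 96.5]
tcp_rot: [-3.141, 0.002, -2.743]
contact_force: [0.4, 0.5, -5.7]
grip_width: 35.4
finger_force: 30.0
shift cm [0.03 0.02 5.35] turn -0.0 from [567.  237.3  96.5] [-1.800e+02  1.000e-01 -1.572e+02] t 9.1
```

```bash
python3 -m crank '[[[0.2,0,0,0.5,0],[0.2,0,0,1,0],[0.2,0,0,1.4,0],[0.2,0,0,1.7,0],[0.2,0,0,2,0],[0.2,0,0,2.2,0],[0.2,0,0,2.4,0],[0.2,0,0,2.6,0],[0.2,0,0,2.8,0],[0.2,0,0,3,0]]]'
python3 -c "
from h import *
o=bot.get_obs();print(o['contact_force'],o['moment'])"
```

```text
time: 10.1
tool_pos: [568.5, 235.9, 68.4]
tcp_rot: [-3.139, 0.004, -2.744]
contact_force: [-0.1, -9.7, 9.7]
grip_width: 35.2
finger_force: 30.1
[-0.1356665  -9.73682794  9.68590089] [-1.36910556  0.30132352 -0.36342862]
```

```bash
python3 -m crank '[[[0.2,0,0,0.3,0],[0.2,0,0,0.6,0],[0.2,0,0,0.9,0],[0.2,0,0,1.2,0],[0.2,0,0,1.4,0],[0.2,0,0,1.6,0],[0.2,0,0,1.8,0],[0.2,0,0,2,0],[0.2,0,0,2.2,0],[0.2,0,0,2.3,0]]]'
python3 - <<'E'
from h import *
o=bot.get_obs();print(o['contact_force'],o['moment'])
im,W=cam("wrist"); save("w4",im)
a,_=cam("scene"); b,_=cam("side")
save("w5",np.hstack([cv2.resize(im[:250],(500,244)) , cv2.resize(b[120:200,180:300],(300,244))]))
M=R.from_euler('xyz',o["tcp_rot"]).as_matrix(); T=(W-o["tool_pos"])@M
hsv=cv2.cvtColor(im,cv2.COLOR_RGB2HSV); H,S,V=[hsv[...,i] for i in range(3)]
y=(H>22)&(H<34)&(S>150)&(V>100)&(abs(T[...,2]+19)<60)&(abs(T[...,1])<30)&(abs(T[...,0])<120)
for x0 in (-28,-20,-12,-4,60,68,76):
    s=W[y&(abs(T[...,0]-x0)<4)]
    if len(s)>10: print(x0,"top z",np.percentile(s[:,2],95).round(1))
E
```

```text
time: 11.1
tool_pos: [568.1, 236.9, 43.8]
tcp_rot: [-3.141, 0.003, -2.743]
contact_force: [1.5, -5.1, 7.3]
grip_width: 35.5
finger_force: 30.0
[ 1.54981221 -5.0691984   7.29852713] [-0.90285834  0.08114728 -0.12268887]
-28 top z 68.3
-20 top z 77.1
-12 top z 77.4
-4 top z 77.4
60 top z 75.1
68 top z 75.1
76 top z 78.6
```

View pics/w5.png

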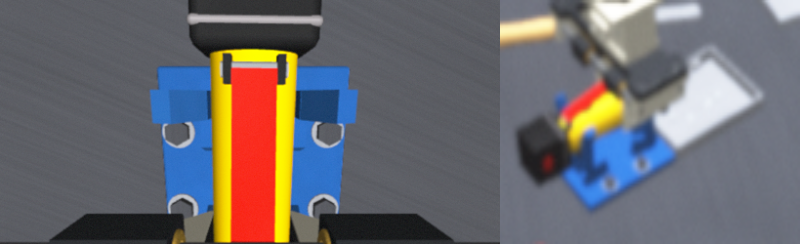

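The barrel sits between the forks, with its top at about 77–78 mm as expected. Press 2 mm more, release partly, and rise.

```bash
python3 -m crank '[[[0.2,0,0,0.1,0],[0.2,0,0,0.2,0],[0.2,0,0,0.2,0],[0.2,0,0,0.2,0],[0.2,0,0,0.1,0],[0.6,0,0,0,0],[0.6,0,0,0,0],[0.6,0,0,0,0],[0.6,0,0,0,0],[0.6,0,0,0,0]]]'
python3 -m crank '[[[0.6,0,0,-0.5,0],[0.6,0,0,-1.5,0],[0.6,0,0,-3,0],[0.6,0,0,-5,0],[0.6,0,0,-7,0],[0.6,0,0,-9,0],[0.6,0,0,-11,0],[0.3,0,0,-13,0],[0,0,0,-14,0],[0,0,0,-14,0]]]'
python3 - <<'E'
from h import *
for _ in range(6): bot.capture("wrist")
im,W=cam("wrist"); save("w6",im)
hsv=cv2.cvtColor(im,cv2.COLOR_RGB2HSV); H,S,V=[hsv[...,i] for i in range(3)]
a=np.radians(22.85); x=np.array((np.cos(a),np.sin(a))); yv=np.array((-x[1],x[0])); D=W[...,:2]-np.array((547.9,229.5)); X=D@x; Y=D@yv; Z=W[...,2]
m=(H>22)&(H<34)&(S>150)&(V>100)&(abs(X)<90)&(abs(Y)<25)&(Z<100)
for x0 in range(-68,70,8):
    k=m&(abs(X-x0)<4)
    if k.sum()>10: print(x0,"top",np.percentile(Z[k],95).round(1),"y",np.percentile(Y[k],[1,99]).round(1))
r=((H<6)|(H>174))&(S>150)&(V>80)&(abs(X)<80)&(abs(Y)<25)
print("red X",np.percentile(X[r],[1,99]).round(1))
for x0 in(-50,-40,-30,-20,-10,0,5):
    k=r&(abs(X-x0)<2.5)
    if k.sum()>5: print("paddle",x0,np.median(Z[k]).round(1))
o=(H>10)&(H<21)&(S>120)&(abs(X-45)<15)&(abs(Y-14)<20)&(Z>60)
print("roller",o.sum(),[np.percentile(v[o],[2,50,98]).round(1) for v in(X,Y,Z)])
rows((547.9+22*x[0],229.5+22*x[1],82),202.85)
E
```

```text
time: 12.25
tool_pos: [566.4, 237.4, 42.6]
tcp_rot: [3.141, -0.0, -2.743]
contact_force: [-0.4, 1.2, 0.1]
grip_width: 55.0
finger_force: 0.0
time: 13.25
tool_pos: [567.3, 237.4, 184.8]
tcp_rot: [-3.141, 0.004, -2.743]
contact_force: [-0.1, -0.5, 0.1]
grip_width: 35.8
finger_force: 0.0
-68 top 79.4 y [-16.9  16.4]
-60 top 78.4 y [-17.1  16.4]
-52 top 84.0 y [-17.3  16.6]
-44 top 75.5 y [-17.4  16.8]
-36 top 75.2 y [-17.5  16.7]
-28 top 75.0 y [-17.7  16.2]
-20 top 75.3 y [-16.9  16.2]
-12 top 91.9 y [-16.9  15.5]
-4 top 93.4 y [-17.1  15.7]
4 top 95.4 y [-17.2  15.8]
12 top 77.5 y [-18.4  15.9]
20 top 77.8 y [-17.4  15.1]
28 top 77.4 y [-17.6  15.3]
36 top 77.6 y [-17.8  15.3]
44 top 82.5 y [-17.8  18.8]
52 top 77.8 y [-16.9   9.2]
60 top 77.7 y [-8.9  9.3]
68 top 77.5 y [-8.6  9. ]
red X [-57.7   4.7]
paddle -50 85.0
paddle -40 86.7
paddle -30 88.8
paddle -20 90.9
paddle -10 92.9
paddle 0 94.9
paddle 5 96.6
roller 58 [array([39.5, 40.7, 45.8]), array([ 9.7, 12.9, 21.5]), array([72.2, 81. , 84.4])]
shift cm [-0.23  0.01  9.98] turn -0.0 from [566.2 237.1 181.8] [ 1.800e+02 -1.000e-01 -1.572e+02] t 13.6
```

View pics/w6.png

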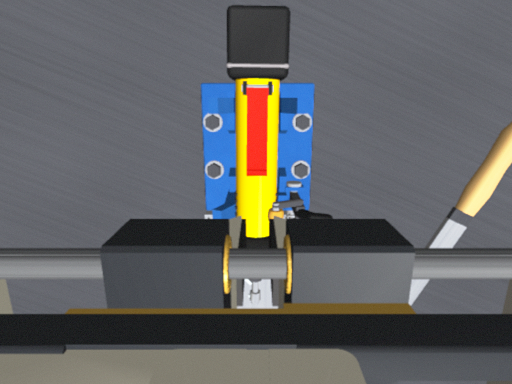

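The barrel is level, with its top at 77.7 along the whole length; the paddle is up (pad about 93–95) and the roller is over the barrel. One confirming push on the bare top 24 mm ahead.

```bash
python3 -m crank '[[[0,-0.4,0,2,0],[0,-0.4,0,4.5,0],[0,-0.4,0,7,0],[0,-0.4,0,8.5,0],[0,-0.4,0,9.3,0],[0,-0.4,0,9.7,0],[0,-0.4,0,9.7,0],[0,-0.4,0,9.7,0],[0,-0.4,0,9.7,0],[0,-0.4,0,9.7,0]]]'
python3 -m crank '[[[0,0,0,0.1,0],[0,0,0,0.2,0],[0,0,0,0.3,0],[0,0,0,0.4,0],[0,0,0,0.5,0],[0,0,0,0.6,0],[0,0,0,0.7,0],[0,0,0,0.7,0],[0,0,0,0.7,0],[0,0,0,0.7,0]]]'
```

```text
time: 14.6
tool_pos: [570.6, 238.8, 86.5]
tcp_rot: [-3.142, 0.001, -2.743]
contact_force: [-0.4, -0.7, 0.2]
grip_width: 0.3
finger_force: 0.0
time: 15.6
tool_pos: [570.2, 238.7, 78.8]
tcp_rot: [3.142, 0.0, -2.743]
contact_force: [0.1, 0.8, -0.1]
grip_width: 0.3
finger_force: 0.0
```

```bash
python3 -m crank '[[[0,0,0,0,0],[0,0,0,0.1,0],[0,0,0,0.2,0],[0,0,0,0.2,0],[0,0,0,0.3,0],[0,0,0,0.3,0],[0,0,0,0.4,0],[0,0,0,0.4,0],[0,0,0,0.4,0],[0,0,0,0.4,0]]]'
```

```text
time: 16.6
tool_pos: [570.6, 238.8, 77.8]
tcp_rot: [-3.141, 0.002, -2.743]
contact_force: [-6.5, -2.8, 18.9]
grip_width: 0.3
finger_force: 9.5
```

Solid at exactly 78 mm under 19 N: fully home. Now rise, shift back to the pad and approach.

```bash
python3 -m crank '[[[0,0,0,-0.8,0],[0,0,0,-2,0],[0,0,0,-3.2,0],[0,0.8,0,-3.5,0],[0,2,0,-3.5,0],[0,3,0,-3.5,0],[0,3.25,0,-3.5,0],[0,3.25,0,-3.2,0],[0,3.25,0,-2.8,0],[0,3.25,0,-2.6,0]]]'
python3 - <<'E'
from h import *
a=np.radians(22.85); rows((547.9-8*np.cos(a),229.5-8*np.sin(a),86),202.85); print(bot.get_obs()["contact_force"])
E
```

```text
time: 17.6
tool_pos: [540.4, 226.1, 100.0]
tcp_rot: [3.141, -0.0, -2.743]
contact_force: [0.1, 0.6, -1.0]
grip_width: 0.3
finger_force: 0.0
shift cm [-0.03  0.02  1.4 ] turn -0.0 from [540.4 226.1 100. ] [ 180.    -0.  -157.2] t 17.6
[ 0.14595768  0.62873766 -1.00542682]
```

```bash
python3 -m crank '[[[0,0,0,0.2,0],[0,0,0,0.4,0],[0,0,0,0.6,0],[0,0,0,0.7,0],[0,0,0,0.8,0],[0,0,0,0.9,0],[0,0,0,1,0],[0,0,0,1.1,0],[0,0,0,1.2,0],[0,0,0,1.2,0]]]'
```

```text
time: 18.6
tool_pos: [541.6, 226.6, 89.7]
tcp_rot: [-3.141, 0.004, -2.743]
contact_force: [1.9, 1.1, 6.5]
grip_width: 0.3
finger_force: 3.1
```

```bash
python3 -m crank '[[[0,0,0,0.1,0],[0,0,0,0.2,0],[0,0,0,0.3,0],[0,0,0,0.3,0],[0,0,0,0.4,0],[0,0,0,0.4,0],[0,0,0,0.4,0],[0,0,0,0.4,0],[0,0,0,0.4,0],[0,0,0,0.4,0]]]'
```

```text
time: 19.6
tool_pos: [542.0, 226.8, 86.2]
tcp_rot: [-3.141, 0.005, -2.743]
contact_force: [1.9, 1.5, 7.9]
grip_width: 0.5
finger_force: 3.9
```

```bash
python3 -m crank '[[[0,0,0,0,0],[0,0,0,0.1,0],[0,0,0,0.1,0],[0,0,0,0.1,0],[0,0,0,0.1,0],[0,0,0,0.1,0],[0,0,0,0.1,0],[0,0,0,0.1,0],[0,0,0,0.1,0],[0,0,0,0.1,0]]]'
```

```text
time: 20.6
tool_pos: [542.1, 226.8, 85.3]
tcp_rot: [-3.141, 0.005, -2.743]
contact_force: [2.7, 1.5, 7.9]
grip_width: 0.6
finger_force: 4.1
```

```bash
python3 -m crank '[[[0,0,0,0,0],[0,0,0,0.1,0],[0,0,0,0.1,0],[0,0,0,0.1,0],[0,0,0,0.1,0],[0,0,0,0.1,0],[0,0,0,0.1,0],[0,0,0,0.1,0],[0,0,0,0.1,0],[0,0,0,0.1,0]]]'
```

```text
time: 21.6
tool_pos: [542.2, 226.8, 84.9]
tcp_rot: [-3.141, 0.006, -2.743]
contact_force: [0.1, 1.4, 12.6]
grip_width: 0.6
finger_force: 6.2
```

The force has risen sharply (0.4 mm gave +4.7 N), so the paddle is at its stop. Quick hold check with a measurement.

```bash
python3 - <<'E'
from h import *
for _ in range(8): bot.capture("wrist")
im,W=cam("wrist"); save("w7",im)
hsv=cv2.cvtColor(im,cv2.COLOR_RGB2HSV); H,S,V=[hsv[...,i] for i in range(3)]
a=np.radians(22.85); x=np.array((np.cos(a),np.sin(a))); yv=np.array((-x[1],x[0])); D=W[...,:2]-np.array((547.9,229.5)); X=D@x; Y=D@yv; Z=W[...,2]
r=((H<6)|(H>174))&(S>150)&(V>60)&(abs(X)<80)&(abs(Y)<25)
for x0 in(-50,-45,-40,-35,-30,-25,-20):
    k=r&(abs(X-x0)<2.5)
    if k.sum()>5: print("paddle",x0,np.median(Z[k]).round(1))
o=bot.get_obs(); print(o["tool_pos"],o["contact_force"],o["time"])
E
```

```text
paddle -50 83.2
paddle -45 83.3
paddle -40 83.3
paddle -35 83.5
paddle -30 83.5
paddle -25 83.6
paddle -20 83.7
[542.13671148 226.80856567  84.92530074] [ 0.85758826  1.39513415 12.32945854] 22.05
```

View pics/w7.png

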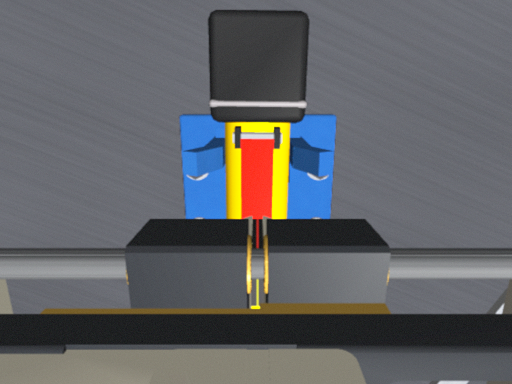

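The paddle (258,180) now lies almost flat: slope 0.205 → 0.02 rad, so it is at its 0.18 stop, held steady at 12 N. Handing in.

```bash
python3 -c "
from plant import bot
print(bot.close_job())"
```

```text
the job is handed in; nothing more can be done
None
```

The grinder is clamped fully home with its burr over the swarf tray, and I handed the job in at 22 s with the red paddle held at its stop at about 12 N. The jaw roller is over the barrel, the paddle stayed up until the grinder was clamped, and I kept the arm clear of the oil bottle, file and tin; no verdict was returned.

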